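# Find the high spot of a bent wheel rim on the truing stand

## Task

Swing the feeler arm of the truing stand in against its stop, then turn the wheel rim slowly by its crank handle (always under half a turn a second), feeling for where the sprung feeler rubs. Stop with the rim's high spot right under the feeler (not the lesser hump, which rubs too), let go and leave it standing there. Work with a light hand: do not force the arm or the crank, and leave the other things on the bench alone.

Things in the scene. Friction and masses are not known exactly. Their poses are not given: they have to be found in the camera images.
- stand: Truing stand, fixed. Origin on the bench under its vertical spindle axis; its +y axis points from the spindle to the feeler post, whose axis (the arm's pivot) is 188.5 mm from the spindle's. Base plate 18 mm thick, 105 mm radius, with a tongue 100 mm wide under the post. On it a steel wheel rim of 216 mm diameter, upper edge 144 mm above the bench, clamped under the hub and turning with it.
- hub: Steel driver plate, 148 mm wide, top at 134 mm, middle nut up to 150 mm; carries crank and rim. Origin on the spindle axis at bench height, +x points to the crank. The rim edge has a high spot (5 mm, 60 mm long) and elsewhere a 2 mm hump, places unknown. Drag 0.05 N m, peaks at 0.35 to 0.55 on the high spot, 0.2 to 0.25 on the other. Stays where left. Never over 60 N on it (both pads added).
- crank_handle (a point): Middle of the crank handle: an upright black sleeve, 22 mm diameter, from 151 to 209 mm above the bench, this point 180 mm above the bench and 60 mm from the spindle axis. The sleeve spins freely on its pin, so a gripper can keep its own direction while it carries the handle round a circle of 60 mm radius.
- feeler_arm: Arm with knob and sprung feeler (6 mm rod, ball end 80 mm from the pivot, 140 mm up, 2 N/mm). Origin on the pivot axis at bench height; its -y axis points along the arm to the feeler. In, against its stop: feeler points at the spindle (y axes of arm and stand parallel). Starts 50 to 90 deg clockwise of that (from above); 0.45 N m friction, stays where left. Never over 60 N on it (both pads added).
- feeler_knob (a point): Upright steel knob on the feeler arm, for swinging it: a pin of 14 mm diameter from 150 to 186 mm above the bench, 42 mm from the pivot. This point is on its axis, 170 mm above the bench.
- mallet: Bystander: hammer about 280 mm long.
- spanner: Bystander: spanner about 200 mm long.
- cone: Bystander: steel cone, 40 mm wide, 24 mm high, lying on the stand's tongue between rim and post.
- grease_tin: Bystander: metal tin, 84 mm wide, 85 mm high.
- nut_box: Bystander: open cardboard box of nuts, 130 x 100 x 45 mm.
- bearing_race: Bystander: steel ring, 72 mm wide, 18 mm high.
- driver: Bystander: screwdriver about 190 mm long.
- wire_brush: Bystander: brush about 210 mm long.

How it is judged:
By the outcome, as a careful person would: the job done as asked, in the order asked, and still so for the second after the job is handed in, with the robot touching nothing.
It also fails if it takes over 72 s, if anything falls off the work surface, if the arm or the gripper's body presses on something with over 40 N, if the wrist force passes 120 N, or if a joint passes its speed limit or range.

## Robot

A 6-joint arm with a two-finger parallel gripper is mounted at the origin on the work surface. World frame = base frame: x ahead of the robot, y to its left, z up, the work surface at z = 0. Lengths are in m, angles in rad, forces in N, time in s.
With the tool pointing down it reaches from about 0.35 to 0.925 m from the base axis. Payload 6.4 kg.
Tool frame: the origin (TCP) lies midway between the tips of the shut fingers; the grasp point (between the pads) lies 19 mm behind it; z points along the fingers, y is the direction in which the jaws open and shut (so a half turn about z gives the same grasp; the last joint's range is limited). The gripper opens to 94 mm and grips with 3 to 60 N. Pads are 16 mm wide; open, the fingers measure 119 mm over their backs; the gripper's body (75 mm by 177 mm) begins 78 mm behind the grasp point.
Start: joints at [0.986, 0.245, 1.558, -0, 1.339, -0.174], TCP at [0.26, 0.596, 0.205] pointing down, gripper open.
Joint ranges: [-3.13, 3.13], [-1.02, 2.26], [0.13, 2.54], [-0.95, 4.09], [0.21, 2.88], [-2.74, 2.74]. Speed limits (rad/s): [2.57, 2.57, 3.14, 3.14, 3.14, 3.14].

## Interface

Orientations are given as a unit quaternion [w, x, y, z].
In Python, from plant import env gives the robot as it stands. Calls block until the motion is done:
- env.move_to(position, orientation): joint-space move of the TCP to a pose.
- env.move_l(position, frame=None, velocity=0.15, threshold=None): straight line of the TCP; frame=None keeps the orientation; velocity is the mean speed in m/s. With threshold (N) it stops when the force on the tool has changed by that much, and returns True; else False.
- env.movej(angles): joint-space move.
- env.grip(opening): finger opening in m; the grip force is fixed at half the most; returns when the fingers have stopped.
- env.hold(seconds).
- env.inverse_kinematics(position, orientation): joint angles nearest the present ones, or None.
- env.read_state(): the state.
- env.get_image(name): name is "scene" or "top" or "wrist"; returns the picture (420x560x3 uint8, red, green, blue); there is no depth.
- env.camera_params(name): a dict with "fov_y" (degrees; the focal length in pixels is half the picture's height over the tangent of half this angle, whatever the lens; pixels are square), "cx", "cy" (the principal point, pixels), "position" and "rotation" of the camera in the world; the wrist camera has in their place "T_tool_cam" (4x4, takes a point from camera to tool coordinates, whose origin is the TCP and whose axes are the flange's). Camera axes: x right, y down, z forward; pixel columns grow to the right and rows downward; lengths in m; the calibration is good to about 2 mm. The wrist camera is an equidistant fisheye: a pixel r from the principal point sees the ray r / f radians off the axis. A picture is of the moment at which its call begins: read the wrist's pose just before it. camera_params takes no time and is no camera call.
A pose or a line that the arm cannot do raises env.MotionError and nothing moves.
- env.job_done(): hands the job in, once; it reports no verdict.
The state is a dict: "time_s": time; "joint_pos": joint angles; "joint_vel": joint speeds; "effort": joint torques, N m; "position": TCP position; "ee_rot": TCP orientation; "ft_force": force on the tool from outside, world axes, zero at the start; "moment": the same for the moment, N m; "opening": finger opening in m.
Only numpy, scipy, OpenCV 4.12 (cv2) and the standard library are available. Lean on these libraries where they do the work, as an engineer would, in place of code of your own. Each camera call takes 0.05 s, during which the arm holds its last target.

## Working session

There is one attempt and no reset: what is moved stays moved. The work goes in short steps, each a Python script; the robot and the scene stay as the last script left them, time stands still between calls to the robot, and variables do not carry over. Pictures are saved under pics/ and viewed, and the job is handed in when it is done.

```bash
ls; mkdir -p pics; python3 - <<'E'
from plant import env
import cv2,json
for n in ["scene","top","wrist"]:
    s=env.read_state() 
    im=env.get_image(n); cv2.imwrite(f"pics/{n}0.png",im[:,:,::-1])
    print(n,env.camera_params(n))
print(s)
E
```

```text
pics
scene {'fov_y': 44.296180867988824, 'cx': 287.25697182992275, 'cy': 207.69721212173803, 'position': array([ 1.28893221, -0.02980053,  1.35330192]), 'rotation': array([-0.18884907,  0.67897947,  0.68360006, -0.18977321])}
top {'fov_y': 43.7627650730446, 'cx': 281.1391915563019, 'cy': 207.3939444073644, 'position': array([ 0.23464868, -0.00770789,  1.77282633]), 'rotation': array([-0.06339907,  0.70825696, -0.69961985,  0.0698906 ])}
wrist {'fov_y': 65.70646984690485, 'cx': 276.488355129643, 'cy': 209.33707064241165, 'T_tool_cam': array([[ 1.22821932e-03, -9.69387835e-01, -2.45531498e-01,
         7.20718052e-02],
       [ 9.99999104e-01,  1.32151810e-03, -2.15228402e-04,
         2.19893942e-04],
       [ 5.33114112e-04, -2.45531013e-01,  9.69388589e-01,
        -1.80055512e-01],
       [ 0.00000000e+00,  0.00000000e+00,  0.00000000e+00,
         1.00000000e+00]])}
{'time_s': 0.1, 'joint_pos': array([ 9.85919743e-01,  2.45739089e-01,  1.55885259e+00, -1.68145099e-05,
        1.33869550e+00, -1.74110522e-01]), 'joint_vel': array([ 0.0011048 , -0.00057313, -0.00223881, -0.00045506,  0.00183629,
       -0.0001897 ]), 'effort': array([ 3.58667803e-04, -4.16913450e+01, -3.15526128e+01,  6.87231822e-02,
        3.09746352e-02, -7.34749869e-05]), 'position': array([0.2592633 , 0.59548293, 0.20448009]), 'ee_rot': array([-3.06271340e-04,  2.03940182e-01,  9.78982985e-01, -7.90014724e-04]), 'ft_force': array([-1.10410661, -0.15219222, -0.07488585]), 'moment': array([-0.01915389,  0.04092607,  0.0002665 ]), 'opening': 0.0941510979184432}
```

View pics/scene0.png

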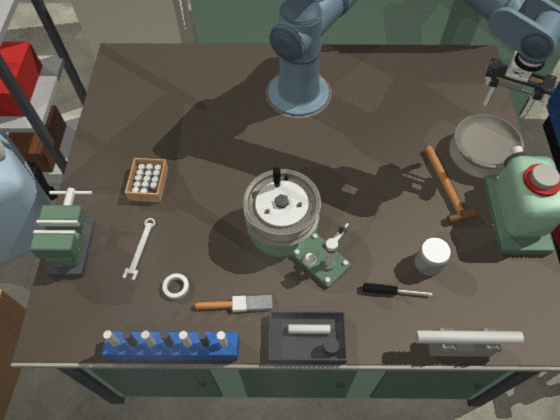

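View pics/top0.png

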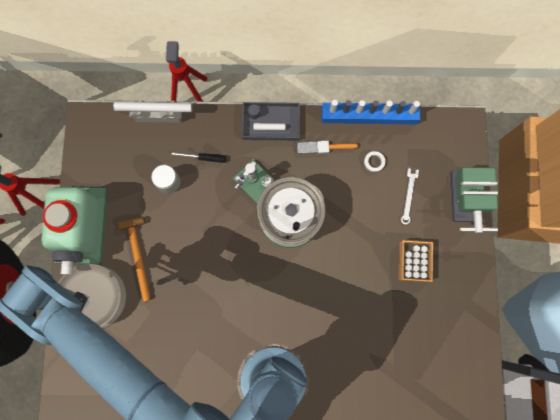

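View pics/wrist0.png

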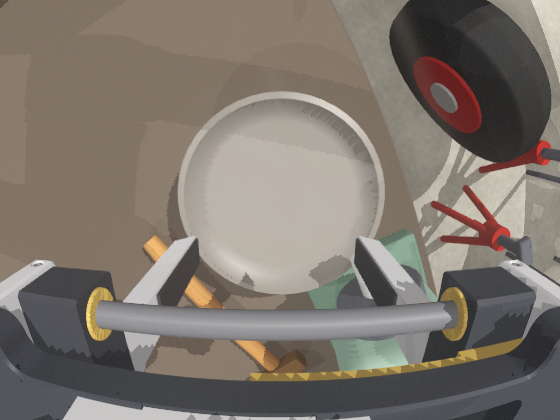

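The scene view shows the rim at about (282,203), the crank handle at (277,176) and the post and feeler arm near (332,245). In the top view the nut is at (292,210) and the handle at (296,227). Next I'll zoom in.

```bash
python3 - <<'E'
import cv2
a=cv2.imread("pics/scene0.png")[155:295,230:370]; cv2.imwrite("pics/s0z.png",cv2.resize(a,(600,600),interpolation=cv2.INTER_CUBIC))
a=cv2.imread("pics/top0.png")[150:250,225:335]; cv2.imwrite("pics/t0z.png",cv2.resize(a,(660,600),interpolation=cv2.INTER_CUBIC))
E
cat > h.py <<'E'
import numpy as np, cv2
from scipy.spatial.transform import Rotation as R
from plant import env
def q2R(q): return R.from_quat([q[1],q[2],q[3],q[0]])
def ray(name,u,v,st=None):
    p=env.camera_params(name); f=210/np.tan(np.radians(p["fov_y"]/2))
    x,y=u-p["cx"],v-p["cy"]
    if name=="wrist":
        r=np.hypot(x,y); th=r/f; d=np.array([x/r*np.sin(th),y/r*np.sin(th),np.cos(th)]) if r>0 else np.array([0,0,1.])
        T=p["T_tool_cam"]; Rt=q2R(st["ee_rot"]).as_matrix()
        return st["position"]+Rt@T[:3,3], Rt@T[:3,:3]@d
    d=np.array([x/f,y/f,1]); return np.array(p["position"]), q2R(p["rotation"]).as_matrix()@d
def onz(name,u,v,z,st=None):
    o,d=ray(name,u,v,st); return o+d*(z-o[2])/d[2]
def proj(name,P,st=None):
    p=env.camera_params(name); f=210/np.tan(np.radians(p["fov_y"]/2)); P=np.asarray(P,float)
    if name=="wrist":
        Rt=q2R(st["ee_rot"]).as_matrix(); T=p["T_tool_cam"]
        c=T[:3,:3].T@(Rt.T@(P-st["position"])-T[:3,3]); r=np.hypot(c[0],c[1]); th=np.arctan2(r,c[2]); return p["cx"]+f*th*c[0]/r,p["cy"]+f*th*c[1]/r
    c=q2R(p["rotation"]).as_matrix().T@(P-p["position"]); return p["cx"]+f*c[0]/c[2],p["cy"]+f*c[1]/c[2]
def tri(rays):
    A=np.zeros((3,3));b=np.zeros(3)
    for o,d in rays:
        d=d/np.linalg.norm(d);M=np.eye(3)-np.outer(d,d);A+=M;b+=M@o
    return np.linalg.solve(A,b)
def down(yaw): # tool z down, tool x at yaw
    c,s=np.cos(yaw),np.sin(yaw)
    m=np.array([[c,s,0],[s,-c,0],[0,0,-1.]]); q=R.from_matrix(m).as_quat(); return np.array([q[3],*q[:3]])
def yaw_of(st):
    m=q2R(st["ee_rot"]).as_matrix(); return np.arctan2(m[1,0],m[0,0])
E
python3 -c "
from h import *
print(onz('top',292,210,.15),onz('scene',282,201,.15),onz('top',296,227,.2),onz('scene',277,176,.2)); print(yaw_of(env.read_state()))"
```

```text
[ 0.53687277 -0.05529337  0.15      ] [ 0.54291282 -0.04859439  0.15      ] [ 0.47512971 -0.06638518  0.2       ] [ 0.49430787 -0.06231032  0.2       ]
2.7308021881080733
```

```bash
sleep 1
```

```text
(no output)
```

View pics/s0z.png

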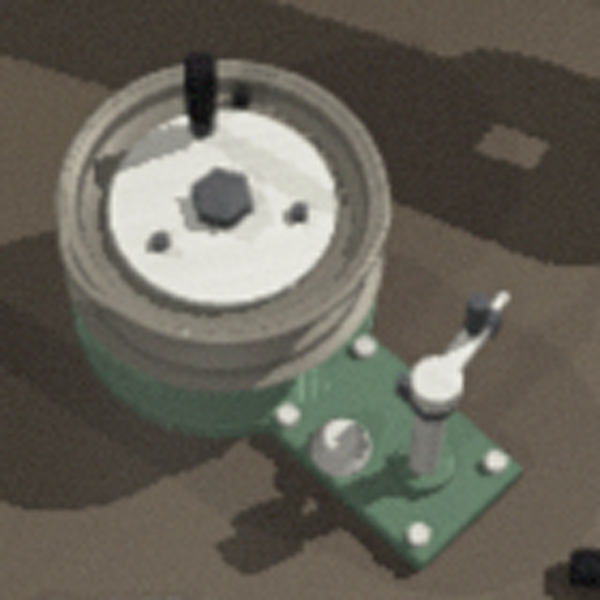

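View pics/t0z.png

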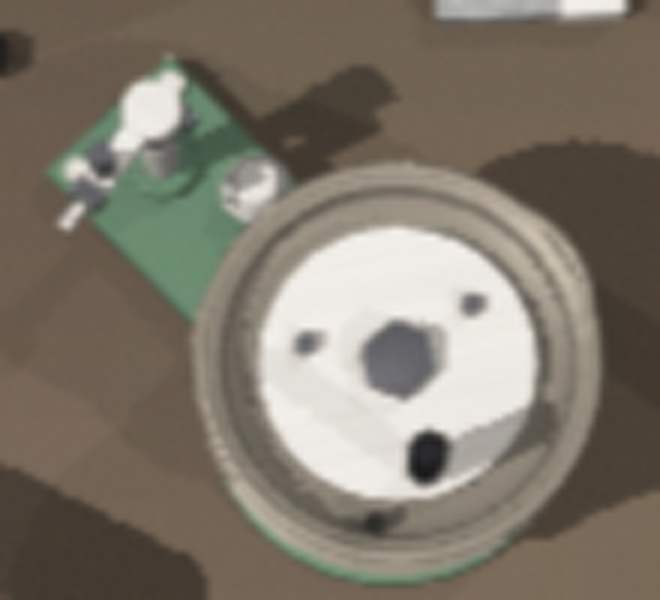

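The zoomed views show the nut, the handle, the post and the arm, which points away from the rim. I'll compute positions, check yaw reach, and take a closer wrist view.

```bash
python3 - <<'E'
from h import *
for nm,a,b,z in [("nut",(291.7,209.7),(281.6,201),.15),("post",(250.3,168),(332.2,243.2),.16),("handle",(296.3,226.2),(276.7,172.5),.2)]:
    print(nm,tri([ray("top",*a),ray("scene",*b)]),onz("top",*a,z)[:2],onz("scene",*b,z)[:2])
for y in np.radians(range(-180,181,30)):
    q=env.inverse_kinematics([.54,-.05,.17],down(y)); print(round(np.degrees(y)),None if q is None else np.round(q,2))
s=env.read_state(); yaw=np.radians(110)
E
```

```text
nut [ 0.5390056  -0.05215519  0.14380414] [ 0.53782382 -0.0543387 ] [ 0.54292045 -0.04969198]
post [0.67201212 0.08173023 0.15049907] [0.66928209 0.07881484] [0.67692736 0.08324256]
handle [ 0.47853192 -0.06550182  0.19404051] [ 0.47760189 -0.06728352] [ 0.48276917 -0.06332181]
-180 [-0.3   0.03  1.86 -0.    1.25 -1.87]
-150 [-0.3   0.03  1.86 -0.    1.25 -2.4 ]
-120 None
-90 None
-60 [-0.3   0.03  1.86 -0.    1.25  2.32]
-30 [-0.3   0.03  1.86 -0.    1.25  1.79]
0 [-0.3   0.03  1.86 -0.    1.25  1.27]
30 [-0.3   0.03  1.86 -0.    1.25  0.75]
60 [-0.3   0.03  1.86 -0.    1.25  0.22]
90 [-0.3   0.03  1.86 -0.    1.25 -0.3 ]
120 [-0.3   0.03  1.86 -0.    1.25 -0.83]
150 [-0.3   0.03  1.86 -0.    1.25 -1.35]
180 [-0.3   0.03  1.86 -0.    1.25 -1.87]
```

```bash
python3 - <<'E'
from h import *
yaw=np.radians(45)
env.move_to([.57,-.02,.31],down(yaw))
s=env.read_state(); im=env.get_image("wrist"); cv2.imwrite("pics/w1.png",im[:,:,::-1])
np.save("w1.npy",np.concatenate([s["position"],s["ee_rot"]]))
print(s["time_s"],s["position"],s["ft_force"])
b=cv2.resize(im[:,:,::-1],(784,588),interpolation=cv2.INTER_CUBIC); cv2.imwrite("pics/w1b.png",b)
E
```

```text
2.625 [ 0.56997208 -0.0192521   0.30979368] [ 0.42982741 -0.23653603  0.39606687]
```

View pics/w1b.png

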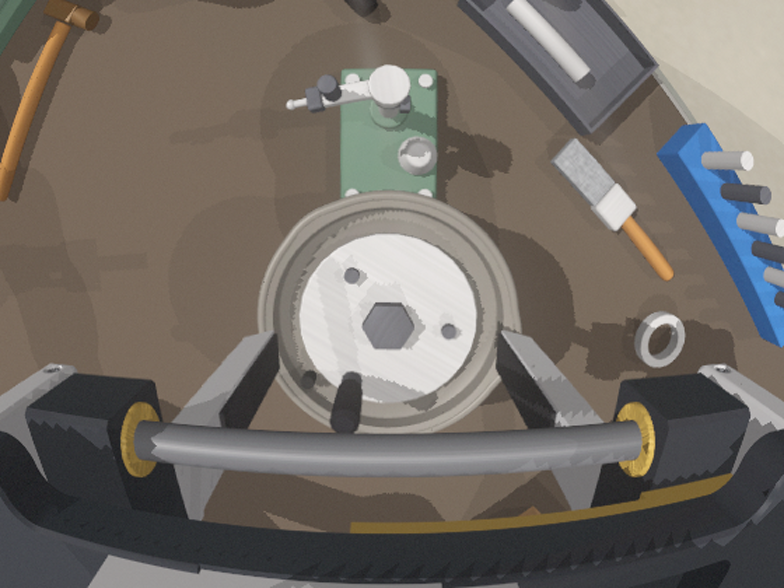

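The wrist view (1.4x enlarged) shows the nut at (388,327), post top at (389,84), knob top at about (326,82), feeler ball at (291,104) and handle top at about (344,424).

```bash
python3 - <<'E'
from h import *
w=np.load("w1.npy"); st=dict(position=w[:3],ee_rot=w[3:])
g=lambda u,v,z: onz("wrist",u/1.4,v/1.4,z,st)[:2]
n=g(388,327,.15); k=g(326,82,.186); b=g(291,104,.14); h=g(344,424,.209)
print("nut",n,"knob",k,"ball",b,"handle",h)
print("handle r",np.linalg.norm(h-n),"ang",np.degrees(np.arctan2(*(h-n)[::-1])))
for z in (.15,.16,.17): p=g(389,84,z); print("post",z,p,np.linalg.norm(p-n),np.linalg.norm(k-p),np.linalg.norm(b-p),np.degrees(np.arctan2(*(b-p)[::-1])),np.degrees(np.arctan2(*(p-n)[::-1])))
im=cv2.imread("pics/w1.png"); a=im[30:150,180:340]; cv2.imwrite("pics/w1z.png",cv2.resize(a,(800,600),interpolation=cv2.INTER_CUBIC))
E
```

```text
nut [ 0.53948933 -0.0495392 ] knob [0.63797933 0.1078477 ] ball [0.6099838  0.12698531] handle [ 0.47962076 -0.06533174]
handle r 0.06191647774746045 ang -165.22273900174272
post 0.15 [0.67150071 0.08215335] 0.18646696703741086 0.042236035465831545 0.07611987198357933 143.91637786829472 44.93072687502435
post 0.16 [0.66996848 0.08066696] 0.1843324480244715 0.04197735182096343 0.07578621700661291 142.3257639295724 44.940001600024814
post 0.17 [0.66843625 0.07918058] 0.1821979339548333 0.0418261590883338 0.07551146012164012 140.722330743384 44.949493638731084
```

View pics/w1z.png

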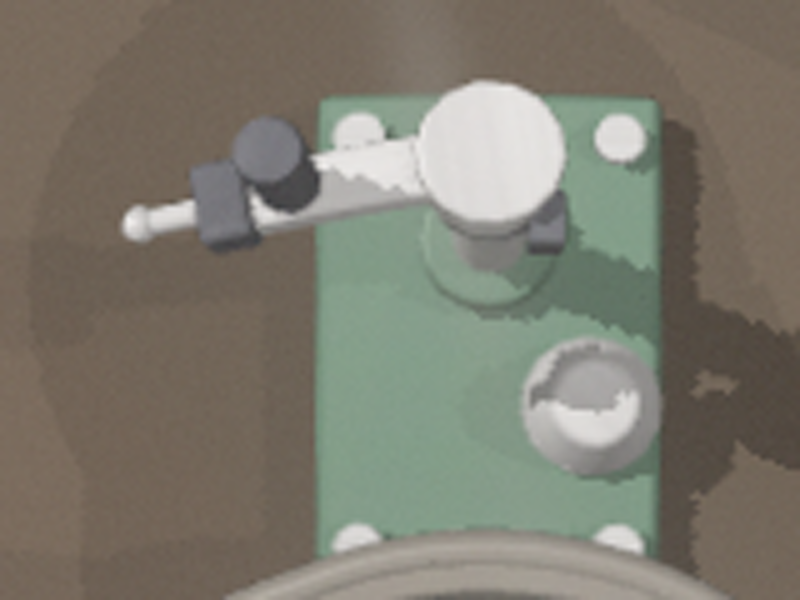

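```bash
cat > swing.py <<'E'
from h import *
w=np.load("w1.npy"); st=dict(position=w[:3],ee_rot=w[3:])
k=onz("wrist",233.6,60.4,.186,st)[:2]
P=np.array([.672,.083]); print("knob",k,np.linalg.norm(k-P))
a0=np.arctan2(*(k-P)[::-1]); print("arm ang",np.degrees(a0))
Z=.163
def pose(a,z,r=.042): return [P[0]+r*np.cos(a),P[1]+r*np.sin(a),z], down(a-np.pi)
env.grip(.034)
p,q=pose(a0,.225); env.move_to(p,q)
s=env.read_state(); f0=s["ft_force"]; print(s["time_s"],s["position"])
im=env.get_image("wrist"); cv2.imwrite("pics/w2.png",im[:,:,::-1])
hit=env.move_l(pose(a0,Z)[0],velocity=.08,threshold=8); s=env.read_state(); print("down",hit,s["position"],s["ft_force"]-f0)
if hit: env.move_l(pose(a0,.225)[0]); raise SystemExit
env.grip(.0185); s=env.read_state(); print("grip",s["opening"],s["ft_force"]-f0,s["time_s"])
E
python3 swing.py
```

```text
knob [0.63719396 0.10605055] 0.041746718264162375
arm ang 146.48520114012945
5.1167 [0.63709032 0.10595582 0.22529996]
down False [0.63746446 0.10617784 0.16364508] [-1.2600987  -0.19235948 -0.71994567]
grip 0.018606982959500973 [-0.13454316 -0.0936952  -1.04948274] 6.5667
```

```bash
cat > swing2.py <<'E'
from h import *
P=np.array([.672,.083]); Z=.163; a0=np.radians(146.5)
def pose(a,z,r=.042): return [P[0]+r*np.cos(a),P[1]+r*np.sin(a),z], down(a-np.pi)
f0=env.read_state()["ft_force"]
d=0; 
while d<86:
    d+= 6 if d<66 else 1.5
    a=a0+np.radians(d); p,q=pose(a,Z)
    env.move_l(p,q,velocity=.04)
    s=env.read_state(); F=s["ft_force"]-f0; t=np.array([-np.sin(a),np.cos(a)])
    ft=-F[:2]@t; fr=F[:2]@np.array([np.cos(a),np.sin(a)])
    print(d,round(s["time_s"],2),"tang %.1f rad %.1f z %.1f"%(ft,fr,F[2]))
    if ft>17: break
E
python3 swing2.py
```

```text
6 6.83 tang 5.7 rad -1.6 z -3.1
12 7.08 tang 7.6 rad -3.1 z -2.8
18 7.34 tang 7.6 rad -3.2 z -3.2
24 7.6 tang 8.3 rad -3.1 z -1.6
30 7.86 tang 8.9 rad -1.7 z -2.0
36 8.12 tang 9.3 rad -2.3 z -0.8
42 8.38 tang 8.7 rad -1.9 z -0.8
48 8.63 tang 8.8 rad -1.4 z 0.9
54 8.89 tang 9.5 rad -1.3 z 2.5
60 9.15 tang 8.3 rad 0.3 z 2.9
66 9.41 tang 10.5 rad 0.2 z 4.0
67.5 9.66 tang 10.9 rad -0.3 z 3.9
69.0 9.91 tang 11.3 rad -0.0 z 4.5
70.5 10.16 tang 10.8 rad 1.0 z 4.6
72.0 10.41 tang 10.9 rad 1.5 z 5.6
73.5 10.66 tang 11.0 rad 0.9 z 5.7
75.0 10.91 tang 11.9 rad 0.7 z 3.6
76.5 11.16 tang 10.7 rad 1.7 z 5.5
78.0 11.41 tang 11.2 rad 2.0 z 6.3
79.5 11.66 tang 11.1 rad 2.2 z 6.4
81.0 11.91 tang 11.4 rad 2.3 z 5.7
82.5 12.16 tang 11.3 rad 2.3 z 6.0
84.0 12.41 tang 11.7 rad 1.6 z 6.9
85.5 12.66 tang 11.7 rad 2.0 z 6.6
87.0 12.91 tang 12.1 rad 2.3 z 7.3
```

```bash
python3 - <<'E'
from h import *
s=env.read_state(); print(s["position"],np.degrees(yaw_of(s)),s["time_s"],s["ft_force"])
d=s["position"][:2]-[.672,.083]; print(np.linalg.norm(d),np.degrees(np.arctan2(d[1],d[0]))%360)
im=env.get_image("wrist"); cv2.imwrite("pics/w3.png",im[:,:,::-1]); cv2.imwrite("pics/w3z.png",cv2.resize(im[60:300,150:430,::-1],(700,600),interpolation=cv2.INTER_CUBIC))
im=env.get_image("top"); cv2.imwrite("pics/t3.png",cv2.resize(im[150:250,225:335,::-1],(660,600),interpolation=cv2.INTER_CUBIC))
E
```

```text
[0.64405549 0.05124071 0.16291862] 53.55107773199962 12.9083 [-10.76415178   5.47753062   7.27737066]
0.0423030501476588 228.65594909802394
```

View pics/w3z.png

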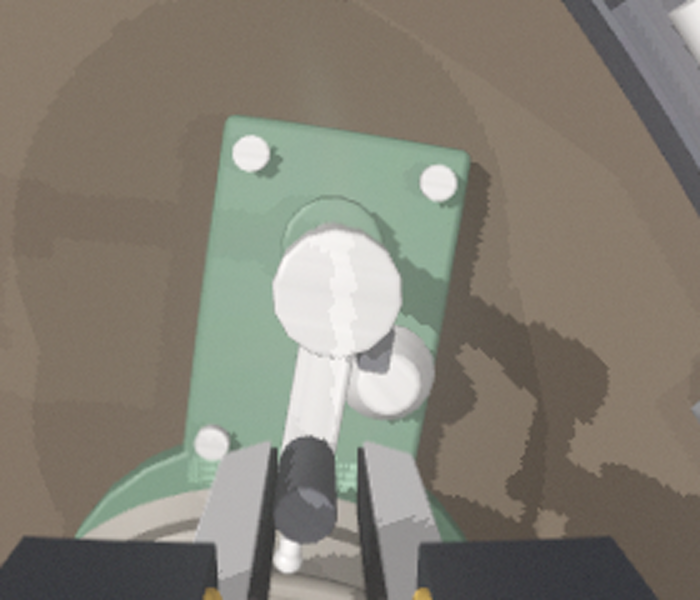

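View pics/t3.png

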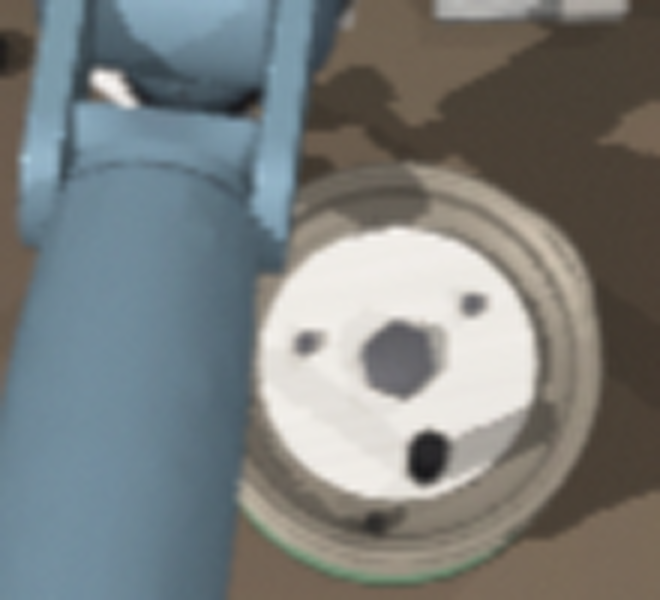

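The cage pushes the knob with its left finger. The arm is nearly aligned with the tongue and the stop block is beside it at (375,350), so I'll carry on gently until the force rises.

```bash
python3 - <<'E'
from h import *
P=np.array([.672,.083]); Z=.163; a0=np.radians(146.5)
def pose(a,z,r=.042): return [P[0]+r*np.cos(a),P[1]+r*np.sin(a),z], down(a-np.pi)
d=87
while d<106:
    d+=1.5
    a=a0+np.radians(d); p,q=pose(a,Z)
    env.move_l(p,q,velocity=.04)
    s=env.read_state(); F=s["ft_force"]; t=np.array([-np.sin(a),np.cos(a)])
    e=s["position"][:2]-P
    ft=-F[:2]@t
    print(d,round(s["time_s"],2),"tang %.1f z %.1f ang %.2f"%(ft,F[2],np.degrees(np.arctan2(e[1],e[0]))%360))
    if ft>20: break
E
```

```text
88.5 13.26 tang 12.3 z 7.7 ang 229.70
90.0 13.51 tang 17.1 z 8.9 ang 229.77
91.5 13.76 tang 18.9 z 9.8 ang 229.81
93.0 14.01 tang 22.3 z 11.7 ang 229.82
```

The stop is reached: the angle holds at 229.8° while the force climbs. I'll unload, lift off, check the arm, and go to the crank handle.

```bash
python3 - <<'E'
from h import *
P=np.array([.672,.083]); a=np.radians(227.2)
p=[P[0]+.042*np.cos(a),P[1]+.042*np.sin(a),.163]
env.move_l(p,down(a-np.pi),velocity=.04)
s=env.read_state(); print(s["ft_force"],s["time_s"])
env.grip(.034); env.move_l([p[0],p[1],.24],velocity=.15)
env.move_to([.535,-.055,.31],down(np.radians(45)))
s=env.read_state(); im=env.get_image("wrist"); print(s["time_s"],s["ft_force"])
np.save("w4.npy",np.concatenate([s["position"],s["ee_rot"]])); cv2.imwrite("pics/w4.png",im[:,:,::-1])
cv2.imwrite("pics/w4b.png",cv2.resize(im[:,:,::-1],(784,588),interpolation=cv2.INTER_CUBIC))
E
```

```text
[ 0.33843551  0.88559697 -0.19476425] 14.3833
16.2333 [-0.10503281  0.72777107  0.61459596]
```

View pics/w4b.png

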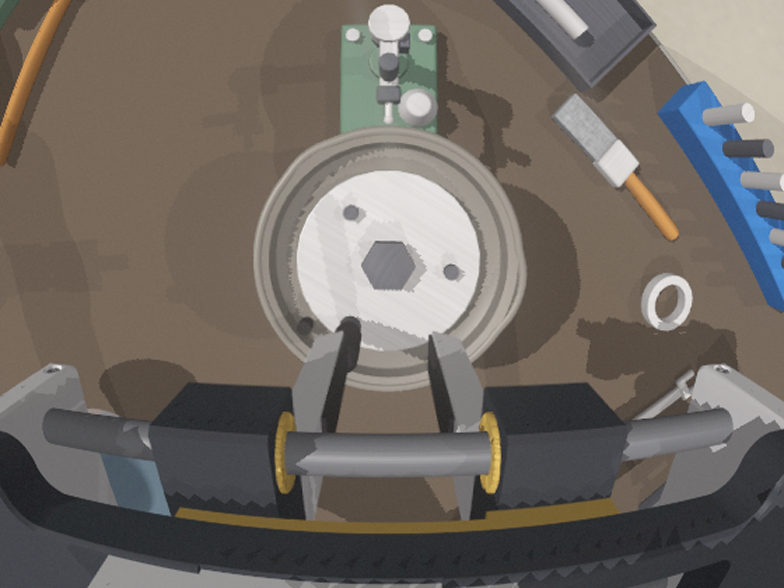

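The arm is aligned: pivot (389,22), knob (388,62) and feeler (389,110) are in line with the nut at (388,265). The rim bulges visibly at about (522,275), which should reach the feeler after a clockwise turn of about 265°. Next I'll cage the handle and scan clockwise, so the rub presses the arm into its stop.

```bash
cat > crank.py <<'E'
from h import *
w=np.load("w4.npy"); C4=onz("wrist",388/1.4,265/1.4,.15,dict(position=w[:3],ee_rot=w[3:]))[:2]
C=np.array([.5395,-.0505]); Z=.166; T0=194.4
def yaw(th): return np.radians(220-(T0-th)*300/360)
def pose(th,z=Z):
    a=np.radians(th); return [C[0]+.06*np.cos(a),C[1]+.06*np.sin(a),z], down(yaw(th))
def meas(th):
    s=env.read_state(); e=s["position"][:2]-C; a=np.arctan2(e[1],e[0]); t=np.array([np.sin(a),-np.cos(a)]) # CW dir
    F=s["ft_force"]; A=np.degrees(a); A+=360*np.round((th-A)/360)
    return s["time_s"],A,-F[:2]@t,F[:2]@np.array([np.cos(a),np.sin(a)]),F[2]
E
cat > c1.py <<'E'
from crank import *
print(C4)
env.grip(.044)
th=T0-1
env.move_to(*pose(th,.245)); s=env.read_state(); print(s["time_s"],s["joint_pos"],s["ft_force"])
hit=env.move_l(pose(th)[0],velocity=.1,threshold=8); s=env.read_state(); print(hit,s["position"],s["ft_force"])
if not hit:
    env.grip(.026); s=env.read_state(); print(s["opening"],s["ft_force"],s["time_s"])
E
python3 c1.py
```

```text
[ 0.53933008 -0.04951832]
19.2917 [-3.67150824e-01 -1.85310626e-01  1.92521116e+00 -1.18684334e-05
  1.40149688e+00 -2.62134638e+00] [ 0.58961519  0.62069188 -0.13751911]
False [ 0.48165548 -0.06461191  0.16671533] [-0.83696459 -1.02914421 -0.16855913]
0.025917769454143615 [-0.06284025  0.10128104  0.15141869] 20.7333
```

```bash
cat > c2.py <<'E'
from crank import *
th=T0-1; L=[]
while th>-60:
    th-=5
    env.move_l(*pose(th),velocity=.05)
    m=meas(th); L.append((th,)+m)
    print("%.1f t%.2f act %.1f F %.1f rad %.1f z %.1f"%L[-1])
    if abs(m[2])>16 or abs(m[3])>16: break
    if m[0]>45: break
np.save("scan1.npy",L)
E
python3 c2.py
```

```text
188.4 t20.99 act 187.8 F -1.5 rad 1.2 z 1.6
183.4 t21.25 act 183.5 F -0.8 rad -0.6 z -0.3
178.4 t21.51 act 178.0 F 0.2 rad 1.5 z 0.3
173.4 t21.77 act 173.5 F 0.4 rad 0.2 z -0.2
168.4 t22.02 act 168.1 F -1.7 rad 1.1 z 0.9
163.4 t22.28 act 163.5 F 0.4 rad 0.4 z 0.5
158.4 t22.54 act 158.5 F -0.6 rad -0.3 z 0.1
153.4 t22.80 act 153.4 F -0.4 rad 0.4 z 0.7
148.4 t23.06 act 148.3 F 0.0 rad -0.5 z 0.0
143.4 t23.32 act 143.4 F -0.1 rad -0.6 z -0.1
138.4 t23.57 act 138.1 F -0.4 rad 0.1 z 0.5
133.4 t23.83 act 133.5 F -1.0 rad -0.3 z 1.0
128.4 t24.09 act 128.0 F -1.0 rad 0.7 z 0.8
123.4 t24.35 act 123.6 F 0.1 rad 0.8 z -0.3
118.4 t24.61 act 118.1 F -1.2 rad 0.9 z 0.9
113.4 t24.87 act 113.6 F -0.0 rad -0.5 z -0.3
108.4 t25.12 act 108.1 F -0.7 rad 1.5 z 0.3
103.4 t25.38 act 103.6 F -0.4 rad 0.2 z -0.4
98.4 t25.64 act 98.1 F -2.7 rad 0.5 z 1.0
93.4 t25.90 act 93.6 F 0.3 rad 0.0 z 0.1
88.4 t26.16 act 88.1 F -1.5 rad 0.3 z -1.0
83.4 t26.42 act 83.6 F -0.1 rad -0.5 z -0.0
78.4 t26.68 act 78.2 F -0.9 rad 0.7 z -0.7
73.4 t26.93 act 73.6 F 0.2 rad -1.0 z 0.0
68.4 t27.19 act 68.2 F -1.7 rad 1.3 z -1.1
63.
[... 418 characters left out ...]
.1
13.4 t30.03 act 13.5 F -0.2 rad -0.4 z 0.1
8.4 t30.29 act 8.4 F 0.1 rad 0.1 z 0.4
3.4 t30.55 act 3.4 F 0.8 rad 0.4 z -0.0
-1.6 t30.81 act -1.5 F -0.2 rad -0.4 z -0.4
-6.6 t31.07 act -6.5 F 0.2 rad 0.1 z -0.2
-11.6 t31.32 act -11.5 F -0.7 rad -0.4 z -0.6
-16.6 t31.58 act -16.6 F 0.4 rad 0.0 z -0.9
-21.6 t31.84 act -21.5 F -1.0 rad -1.1 z -1.1
-26.6 t32.10 act -26.5 F 0.5 rad -0.1 z 0.9
-31.6 t32.36 act -31.5 F -0.4 rad 0.1 z -0.2
-36.6 t32.62 act -36.5 F 0.3 rad 0.6 z -1.4
-41.6 t32.88 act -41.5 F -0.1 rad -0.6 z 0.4
-46.6 t33.13 act -46.6 F 0.0 rad -1.2 z 0.9
-51.6 t33.39 act -51.5 F -0.7 rad 0.2 z 1.4
-56.6 t33.65 act -56.2 F 0.7 rad -4.6 z 1.6
-61.6 t33.91 act -61.0 F 1.3 rad -8.2 z 4.3
```

```bash
python3 - <<'E'
from h import *
im=env.get_image("wrist"); cv2.imwrite("pics/w5b.png",cv2.resize(im[:,:,::-1],(784,588),interpolation=cv2.INTER_CUBIC))
im=env.get_image("scene"); cv2.imwrite("pics/s5.png",cv2.resize(im[145:305,220:380,::-1],(600,600),interpolation=cv2.INTER_CUBIC))
s=env.read_state(); print(s["opening"],s["position"],np.degrees(yaw_of(s)),s["ft_force"])
E
```

```text
0.025970867672363666 [ 0.56784863 -0.10134848  0.16601108] 6.82894871532565 [-2.74041277  7.86215914  2.81617491]
```

View pics/w5b.png

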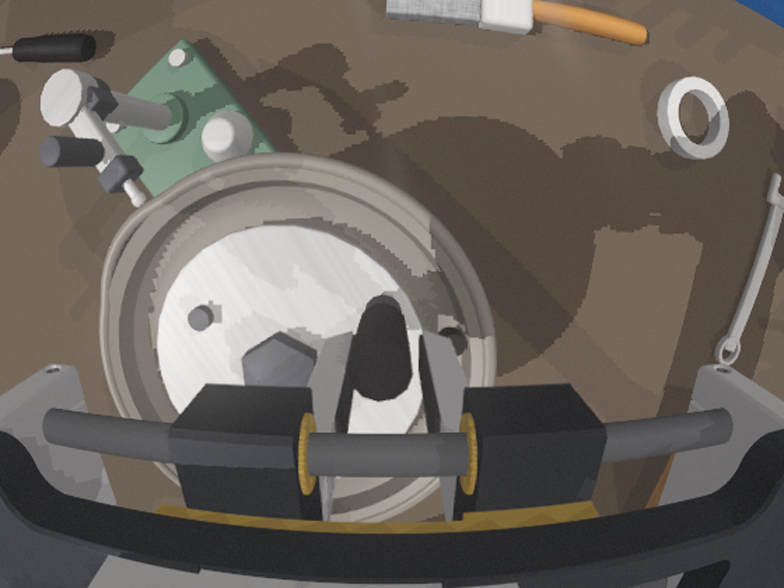

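View pics/s5.png

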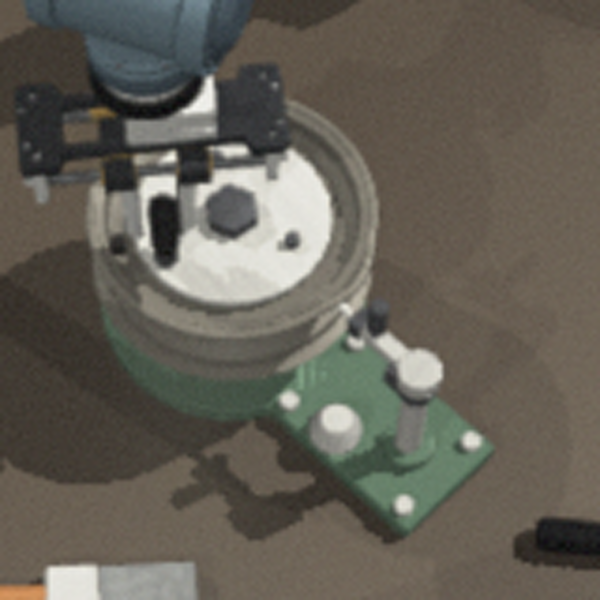

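The hub did follow. The arm is still in line and the rim bulge is now close to the ball (138,200). The forces so far mean little: the rim coasts inside the cage between steps, and my jaw yaw drifted 68° off tangential. I'll turn the jaws back to tangential in place and scan finely.

```bash
cat >> crank.py <<'E'
def pose2(th,off=8,z=Z):
    a=np.radians(th); return [C[0]+.06*np.cos(a),C[1]+.06*np.sin(a),z], down(np.radians(th+off))
E
python3 - <<'E'
from crank import *
for t in (-61,-80,-90,-95,-100,-110): 
    q=env.inverse_kinematics(*pose2(t)); print(t, None if q is None else np.round(q,2))
th=-61
for off in (45,25,8):
    env.move_to(*pose2(th,off)); print("%.2f act %.1f F %.1f rad %.1f z %.1f"%meas(th))
env.grip(.0245); print(env.read_state()["opening"],"%.2f act %.1f F %.1f rad %.1f z %.1f"%meas(th))
E
```

```text
-61 [-0.38  0.12  1.78 -0.    1.25  2.12]
-80 [-0.4   0.08  1.82 -0.    1.24  2.43]
-90 [-0.41  0.05  1.85 -0.    1.24  2.59]
-95 [-0.41  0.04  1.86 -0.    1.24  2.68]
-100 None
-110 None
34.48 act -59.1 F 6.5 rad -6.6 z 2.0
34.90 act -58.8 F 9.6 rad -5.0 z -1.1
35.28 act -58.6 F 9.8 rad -1.2 z -2.6
0.024670690532255457 35.52 act -58.6 F 8.9 rad -1.0 z -3.1
```

```bash
cat > c3.py <<'E'
from crank import *
import sys
th=-61; L=[]
while th>-94:
    th-=1.5
    env.move_l(*pose2(th),velocity=.03)
    m=meas(th); L.append((th,)+m)
    print("%.1f t%.2f act %.1f F %.1f rad %.1f z %.1f"%L[-1])
    if abs(m[2])>18: break
np.save("scan2.npy",L)
E
python3 c3.py
```

```text
-62.5 t35.77 act -61.0 F 5.9 rad -1.5 z -1.6
-64.0 t36.02 act -62.6 F 6.7 rad -0.6 z -1.5
-65.5 t36.27 act -63.9 F 5.7 rad -1.7 z -1.9
-67.0 t36.52 act -65.5 F 6.1 rad -0.7 z -1.7
-68.5 t36.77 act -67.2 F 4.7 rad -0.9 z -1.6
-70.0 t37.02 act -68.8 F 4.5 rad -1.0 z -1.0
-71.5 t37.27 act -70.7 F 3.4 rad 0.5 z -1.5
-73.0 t37.52 act -72.7 F 3.1 rad -0.0 z -1.5
-74.5 t37.77 act -74.5 F 2.7 rad 0.3 z -0.8
-76.0 t38.02 act -76.3 F 1.0 rad 0.4 z -0.2
-77.5 t38.27 act -77.9 F 0.3 rad 0.4 z 0.3
-79.0 t38.52 act -79.4 F 0.1 rad -0.2 z -0.3
-80.5 t38.77 act -80.9 F 0.5 rad -0.2 z 0.3
-82.0 t39.02 act -82.3 F 0.2 rad 0.2 z -1.4
-83.5 t39.27 act -83.6 F -0.2 rad 0.7 z 0.0
-85.0 t39.52 act -85.1 F 0.3 rad 0.2 z 0.8
-86.5 t39.77 act -86.6 F -0.5 rad -0.6 z -0.5
-88.0 t40.02 act -88.1 F -0.3 rad -0.4 z -0.8
-89.5 t40.27 act -89.6 F 0.2 rad 0.7 z -0.7
-91.0 t40.52 act -91.1 F -0.6 rad -0.4 z -0.8
-92.5 t40.77 act -92.6 F 0.6 rad 0.2 z -1.0
-94.0 t41.02 act -94.1 F -0.1 rad 0.2 z -0.1
```

The drag clearly falls off from about -61° to -76°, so the high spot's crest lies near or before -61°. As an independent check that uses no robot time, I'll measure the rim bulge in the earlier picture (w4), where the handle was at about 194.4°.

```bash
python3 - <<'E'
from crank import *
im=cv2.imread("pics/w4.png"); w=np.load("w4.npy"); st=dict(position=w[:3],ee_rot=w[3:])
# unwrap: angle x radius at z=.144 around C4
A=np.arange(-180,180,.5); Rr=np.arange(.085,.130,.0002)
mx=np.zeros((len(Rr),len(A)),np.float32); my=mx.copy()
for j,a in enumerate(A):
    for i,r in enumerate(Rr):
        if i%5 and i!=len(Rr)-1: continue
        u=proj("wrist",[C4[0]+r*np.cos(np.radians(a)),C4[1]+r*np.sin(np.radians(a)),.144],st); mx[i,j],my[i,j]=u
    idx=[i for i in range(len(Rr)) if not(i%5 and i!=len(Rr)-1)]
    mx[:,j]=np.interp(range(len(Rr)),idx,mx[idx,j]); my[:,j]=np.interp(range(len(Rr)),idx,my[idx,j])
u=cv2.remap(im,mx,my,cv2.INTER_CUBIC); np.save("unw4.npy",u)
cv2.imwrite("pics/unw4.png",cv2.resize(u[::-1],(720,500)))
print(u.shape)
E
```

```text
Traceback (most recent call last):
  File "h.py", line 16, in proj
    p=env.camera_params(name); f=210/np.tan(np.radians(p["fov_y"]/2)); P=np.asarray(P,float)
ValueError: time passes only in moves, steps and waits
```

Too many calls to the calibration, so I'll cache the parameters.

```bash
sed -i 's/env.camera_params(name)/CP(name)/' h.py; sed -i 's/^def q2R/import functools\nCP=functools.lru_cache(None)(lambda n: env.camera_params(n))\ndef q2R/' h.py
cat > unw.py <<'E'
from crank import *
def unwrap(png,npy,out,c):
    im=cv2.imread(png); w=np.load(npy); st=dict(position=w[:3],ee_rot=w[3:])
    A=np.arange(-180,180,.5); Rr=np.arange(.085,.130,.0002)
    idx=np.append(np.arange(0,len(Rr),8),len(Rr)-1)
    mx=np.zeros((len(Rr),len(A)),np.float32); my=mx.copy()
    for j,a in enumerate(np.radians(A)):
        P=np.array([proj("wrist",[c[0]+Rr[i]*np.cos(a),c[1]+Rr[i]*np.sin(a),.144],st) for i in idx])
        mx[:,j]=np.interp(range(len(Rr)),idx,P[:,0]); my[:,j]=np.interp(range(len(Rr)),idx,P[:,1])
    u=cv2.remap(im,mx,my,cv2.INTER_CUBIC); cv2.imwrite(out,cv2.resize(u[::-1],(720,500))); return u
if __name__=="__main__":
    unwrap("pics/w4.png","w4.npy","pics/unw4.png",C4)
    C1=onz("wrist",388/1.4,327/1.4,.15,dict(position=np.load("w1.npy")[:3],ee_rot=np.load("w1.npy")[3:]))[:2]
    unwrap("pics/w1.png","w1.npy","pics/unw1.png",C1)
E
python3 unw.py; python3 -c "from h import *;print(env.read_state()['time_s'])"
```

```text
41.025
```

View pics/unw4.png

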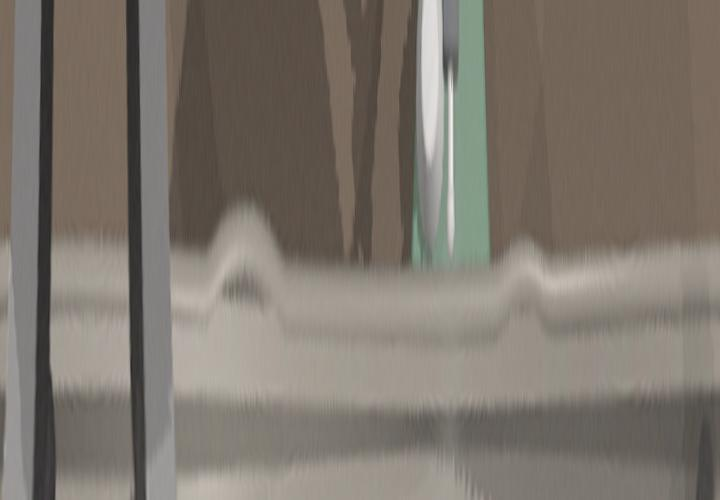

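View pics/unw1.png

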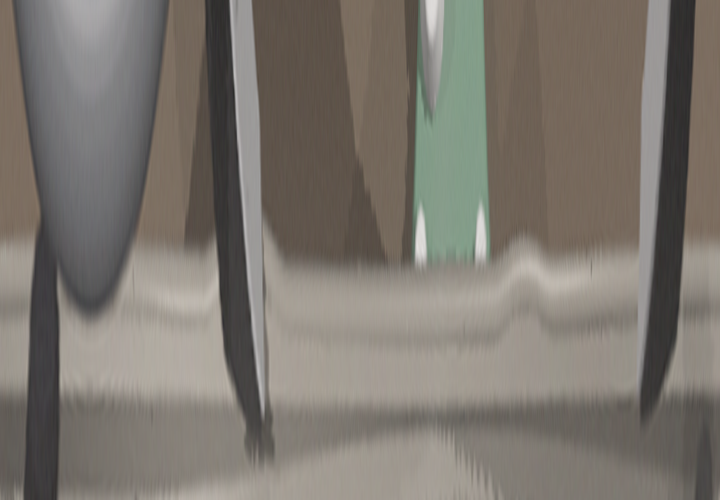

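The unwrapped view separates the two bumps. The high spot runs from px 210 to 282, with its crest at about -57.3° world. The lesser hump is at about +81.5° and the feeler at +45°. The crest is therefore under the feeler when the handle is at about -63°, which agrees with the force fall-off. I'll bring it back gently from -94°, watching the force.

```bash
cat > c4.py <<'E'
from crank import *
th=-94
while th<-58:
    th+=3 if th<-79 else 1.5
    env.move_l(*pose2(th),velocity=.03)
    m=meas(th)
    print("%.1f t%.2f act %.1f F %.1f rad %.1f z %.1f"%((th,)+m))
    if abs(m[2])>13 or m[1]>-62.6: break
E
python3 c4.py
```

```text
-91.0 t41.28 act -90.7 F 0.8 rad -0.3 z -0.7
-88.0 t41.54 act -88.0 F 1.0 rad -0.3 z 1.2
-85.0 t41.80 act -84.7 F 1.3 rad 0.8 z -1.4
-82.0 t42.06 act -82.0 F -0.5 rad -0.7 z -0.3
-79.0 t42.32 act -79.0 F 0.2 rad 0.5 z 0.3
-77.5 t42.57 act -77.9 F -3.6 rad 1.2 z 1.4
-76.0 t42.82 act -76.3 F -3.2 rad 0.8 z 1.7
-74.5 t43.07 act -74.9 F -4.9 rad 1.3 z 1.7
-73.0 t43.32 act -73.4 F -4.7 rad 1.0 z 0.4
-71.5 t43.57 act -72.0 F -5.1 rad 1.7 z 1.8
-70.0 t43.82 act -70.6 F -6.5 rad 1.0 z 2.0
-68.5 t44.07 act -69.1 F -5.7 rad 1.5 z 2.3
-67.0 t44.32 act -67.6 F -5.0 rad 1.5 z 1.8
-65.5 t44.57 act -66.3 F -5.8 rad 1.4 z 1.9
-64.0 t44.82 act -64.6 F -6.1 rad 1.1 z 1.8
-62.5 t45.07 act -63.0 F -4.7 rad 0.6 z 1.1
-61.0 t45.32 act -61.6 F -6.0 rad 1.4 z 1.4
```

Contact began at about -79° going CCW and ended at about -75° going CW, so the crest is near -62° to -63°, matching the picture. I'll unload, open, lift and look.

```bash
python3 - <<'E'
from crank import *
env.move_l(*pose2(-62.8),velocity=.03); print("%.2f act %.1f F %.1f rad %.1f z %.1f"%meas(-63))
env.grip(.044); p=pose2(-62.8)[0]
env.move_l([p[0],p[1],.24],velocity=.12)
env.move_to([.535,-.055,.31],down(np.radians(45)))
s=env.read_state(); im=env.get_image("wrist"); print(s["time_s"])
np.save("w6.npy",np.concatenate([s["position"],s["ee_rot"]])); cv2.imwrite("pics/w6.png",im[:,:,::-1])
cv2.imwrite("pics/w6b.png",cv2.resize(im[:,:,::-1],(784,588),interpolation=cv2.INTER_CUBIC))
from unw import unwrap
unwrap("pics/w6.png","w6.npy","pics/unw6.png",C4)
E
```

```text
45.57 act -62.3 F 0.0 rad 0.1 z 0.2
48.3417
```

View pics/w6b.png

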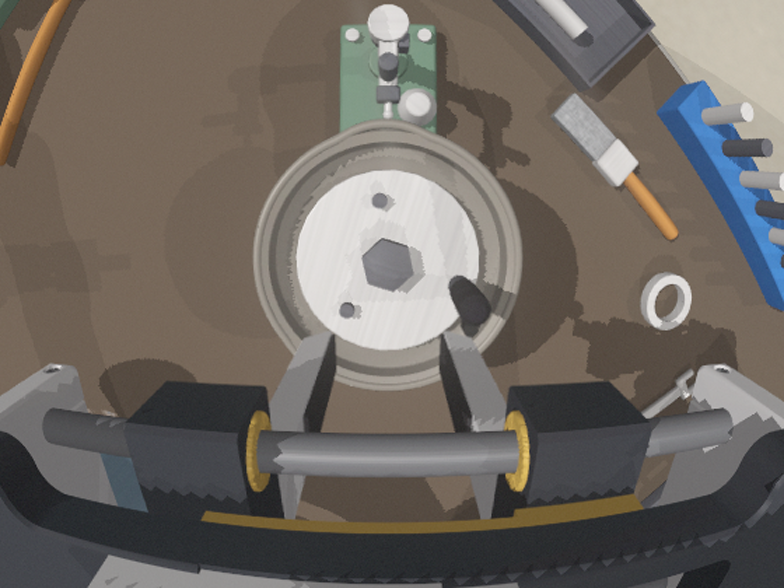

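View pics/unw6.png

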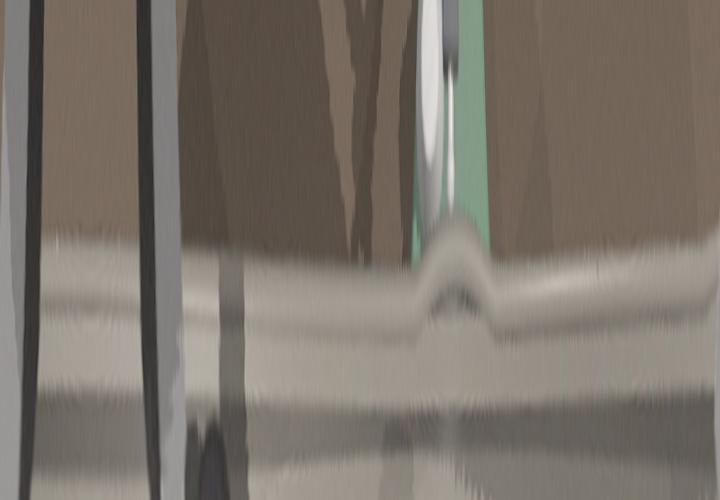

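The high spot sits at the feeler and the arm is still in: knob (388,62), feeler (388,110). The bump looks slightly CCW of the feeler (px 456 against 450), so I'll quantify that by differencing with w4.

```bash
python3 - <<'E'
from unw import *
u4=unwrap("pics/w4.png","w4.npy","pics/unw4.png",C4).astype(int); u6=unwrap("pics/w6.png","w6.npy","pics/unw6.png",C4).astype(int)
A=np.arange(-180,180,.5)
def prof(a,b,lo,hi):  # height of changed pixels outside base
    d=np.abs(a-b).sum(2)>40; d=cv2.morphologyEx(d.astype(np.uint8),cv2.MORPH_OPEN,np.ones((5,3)))
    m=(A>=lo)&(A<=hi); h=d[105:150][:,m].sum(0); return A[m],h
for nm,lo,hi in (("now",22,72),("w4",-80,-33)):
    a,h=prof(u6,u4,lo,hi); print(nm,"centroid",(a*h).sum()/h.sum()); print(h.tolist())
# feeler column: bright rod in rows r ~ .115-.125
for u in (u4,u6):
    g=u.sum(2)[165:185]; m=(A>40)&(A<50); s=g[:,m].mean(0); print(A[m][s>s.max()*.85])
E
```

```text
now centroid 47.40207006369427
[0, 0, 0, 0, 0, 0, 0, 0, 0, 0, 0, 0, 0, 0, 0, 0, 0, 0, 0, 0, 0, 5, 7, 8, 9, 9, 9, 8, 7, 8, 9, 9, 9, 9, 10, 11, 12, 12, 12, 11, 8, 8, 8, 20, 20, 22, 23, 23, 23, 19, 13, 5, 5, 6, 7, 7, 9, 12, 12, 12, 12, 12, 10, 9, 11, 11, 11, 10, 10, 9, 8, 8, 8, 6, 6, 6, 6, 4, 3, 3, 3, 1, 1, 0, 0, 0, 0, 0, 0, 0, 0, 0, 0, 0, 0, 0, 0, 5, 5, 7, 7]
w4 centroid -57.82768523836875
[0, 0, 0, 0, 0, 0, 0, 0, 6, 8, 10, 12, 12, 16, 17, 18, 19, 20, 21, 22, 24, 25, 25, 25, 26, 26, 26, 27, 27, 27, 27, 28, 29, 29, 29, 29, 29, 30, 30, 30, 30, 30, 31, 31, 31, 30, 30, 30, 30, 29, 29, 30, 30, 30, 30, 30, 28, 27, 27, 27, 27, 27, 27, 26, 24, 23, 22, 22, 22, 22, 19, 18, 18, 17, 16, 15, 14, 12, 11, 10, 9, 8, 7, 6, 0, 0, 0, 0, 0, 0, 0, 0, 0, 0, 0]
[44.5 45.  45.5 46. ]
[44.5 45.  45.5 46. ]
```

The bump centre is at about 47.5° and the feeler at 45.2°, so it is about 2.3° past. There's time to nudge it 2.3° clockwise, the direction that also seats the arm.

```bash
python3 - <<'E'
from crank import *
env.move_to(*pose2(-62.8,z=.24))
p=pose2(-62.8)[0]
hit=env.move_l(p,velocity=.1,threshold=8); print(hit,env.read_state()["time_s"])
if hit: raise SystemExit
env.grip(.0245); print(env.read_state()["opening"],"%.2f act %.1f F %.1f rad %.1f z %.1f"%meas(-63))
th=-62.8
while th>-70.5:
    th-=.8
    env.move_l(*pose2(th),velocity=.03); m=meas(th); print("%.1f t%.2f act %.2f F %.1f rad %.1f z %.1f"%((th,)+m))
    if m[1]<-66.1 or m[2]>14: break
env.move_l(*pose2(m[1]+1.2),velocity=.03); print("%.2f act %.1f F %.1f rad %.1f z %.1f"%meas(-63))
env.grip(.044); q=pose2(m[1]+1.2)[0]
env.move_l([q[0],q[1],.24],velocity=.12)
env.move_to([.535,-.055,.31],down(np.radians(45)))
s=env.read_state(); im=env.get_image("wrist"); print(s["time_s"])
np.save("w7.npy",np.concatenate([s["position"],s["ee_rot"]])); cv2.imwrite("pics/w7.png",im[:,:,::-1])
cv2.imwrite("pics/w7b.png",cv2.resize(im[:,:,::-1],(784,588),interpolation=cv2.INTER_CUBIC))
from unw import unwrap
u4=unwrap("pics/w4.png","w4.npy","pics/unw4.png",C4).astype(int); u6=unwrap("pics/w7.png","w7.npy","pics/unw7.png",C4).astype(int)
A=np.arange(-180,180,.5)
d=np.abs(u6-u4).sum(2)>40; d=cv2.morphologyEx(d.astype(np.uint8),cv2.MORPH_OPEN,np.ones((5,3)))
mm=(A>=22)&(A<=68); h=d[105:150][:,mm].sum(0); a=A[mm]; print((a*h).sum()/h.sum(), a[h>2][[0,-1]],h.tolist())
E
```

```text
False 50.7667
0.024636065206657 51.29 act -62.8 F -0.2 rad -0.1 z -0.4
-63.6 t51.54 act -63.66 F 0.1 rad 0.5 z -0.2
-64.4 t51.79 act -64.34 F -0.1 rad 0.4 z -0.3
-65.2 t52.04 act -64.57 F 5.0 rad 0.1 z -2.0
-66.0 t52.29 act -64.74 F 7.7 rad -0.4 z -3.0
-66.8 t52.54 act -65.67 F 6.5 rad -0.8 z -3.5
-67.6 t52.79 act -66.36 F 7.6 rad -1.3 z -1.4
53.04 act -65.6 F -1.1 rad 0.1 z -0.1
55.85
44.45987654320987 [32. 60.] [0, 0, 0, 0, 0, 0, 0, 0, 0, 0, 0, 0, 0, 0, 0, 0, 1, 1, 1, 0, 10, 10, 10, 10, 10, 10, 10, 9, 9, 14, 16, 16, 17, 16, 12, 12, 12, 13, 14, 13, 12, 9, 9, 20, 20, 22, 23, 23, 23, 19, 18, 5, 6, 8, 8, 9, 12, 12, 11, 10, 10, 10, 10, 10, 10, 8, 8, 8, 8, 6, 6, 6, 6, 5, 5, 3, 3, 1, 0, 0, 0, 0, 0, 0, 0, 0, 0, 0, 0, 0, 0, 0, 0]
```

View pics/w7b.png

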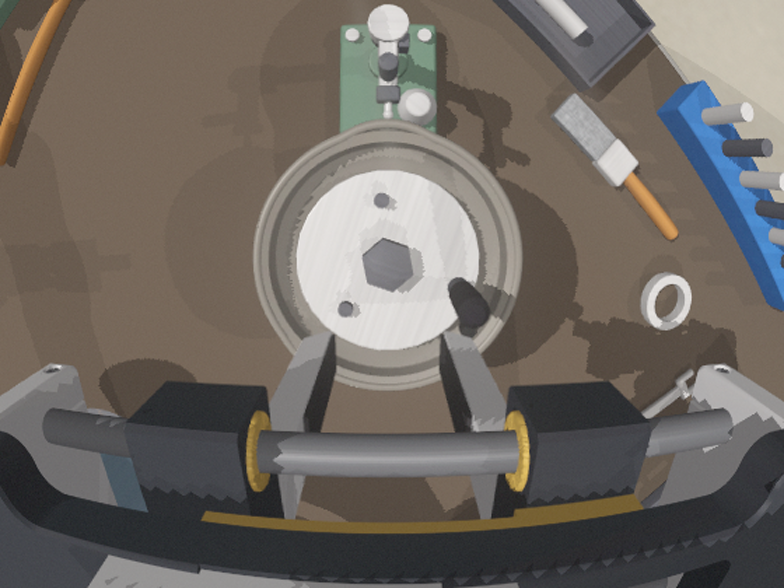

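View pics/unw7.png

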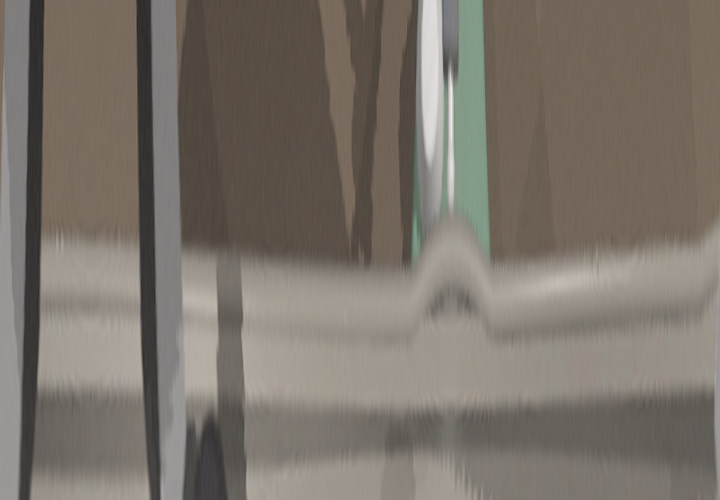

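The bump apex is now at px 451–452 and the feeler at 450, and the arm still looks against its stop. Nothing is being touched, so I'm handing in.

```bash
python3 -c "
from plant import env
print(env.job_done(), env.read_state()['time_s'])"
```

```text
the job is handed in; nothing more can be done
the job is handed in; nothing more can be done
```

The job is handed in at about 56 s (limit 72 s), with the rim's high spot standing under the feeler and the gripper lifted clear.

**What I did**
- **Feeler arm:** I swung it in with a loose cage of the two fingers around the knob. It took about 11 N to move, and I stopped at 22 N when the angle no longer changed. It still looked in line with the spindle in the last picture.
- **Crank:** I turned the rim clockwise with a loose cage around the handle, at roughly 20°/s on average. I then went past the high spot, came back, and finished with a small clockwise nudge of about 2°. The largest steady reading on the handle was about 10 N.

**Last checks**
- **Position:** the last wrist picture, unwrapped around the rim, puts the top of the bump within about 1° of the feeler. The bump's centroid reads 44.5°, its edges suggest 46°, and the feeler is at 45.2°.
- **Forces:** the rub began and ended where the picture says the high spot is, to within about 2°.

**What did not go cleanly**
- **Coarse first turn:** the rim coasted inside the cage between steps and my jaw angle drifted up to 68° off. The lesser hump therefore never showed in the forces. I told the two bumps apart by the pictures, where the hump sits about 139° away, and by the drag of about 0.4 N m or more, above the hump's 0.25.
- **Brief counter-clockwise push:** coming back, I pushed the rim in the direction that could drag the arm off its stop, at about 6 N. The pictures show no movement of the arm, but I did not press it against the stop again to confirm.

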